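# Load the slate hone into its bench holder

### The job

Get the sharpening hone ready on the carving bench: first clear the stone chip out of the holder's seat into the offcut tray, then slide the slate hone along the loading shelf and over the raised lip against the sprung jaw, and keep pushing while you bring its tail edge down behind the lip, so that it sits fully home, flat on the seat's floor and held between jaw and lip. Slate is brittle: push by feel, never hard, do not ram the jaw against its stop, and leave the other things on the bench where they are.

Things in the scene. Friction and masses are not known exactly. Their poses are not given: they have to be found in the camera images.
- holder: Wooden bench holder for the hone, 353 mm long, fixed. Origin: at bench level, straight below the lip's inner face, on the centre line; +x = loading direction, y across, z up. Along x: loading shelf -185 to -20 mm (top 22 mm above the bench, 176 mm wide), lip -20 to 0, seat 0 to 108 (floor 18 mm high), jaw, aluminium end block 138 to 166 (40 mm high).
- lip_top (a point): Centre of the top inner edge of the holder's raised lip, 26 mm above the bench: 4 mm above the loading shelf, 8 mm above the seat's floor. The lip runs right across; on the shelf side a bevel rises from x = -20 mm (shelf height) to -6 mm (lip height), the top is flat to x = 0, then a sheer inner face. Axes as the holder's.
- seat (a point): Where the hone's centre lies when fully home: 56 mm beyond the lip's inner face, on the centre line, 25 mm above the bench (7 mm above the seat's floor). Axes as the holder's. Side cheeks, tops 31 mm above the bench, bound the seat 54.5 mm either side of the centre line; at the lip they flare outward to 67.5 mm at 22 mm before the lip's inner face.
- jaw (a joint): Sprung aluminium jaw bar at the seat's far end, 98 mm wide, top 31 mm above the bench. Slides along the holder's +x, in m: 0 = forward (empty seat), 0.0055 = hard stop. Springs push it towards the lip: about 7.5 N at 0, 12.5 N at 0.004, 14.5 N at the stop. With the hone home it reads 0.004: the hone is 4 mm longer than the free gap of 108 mm.
- jaw_face (a point): Middle of the jaw's face, 25 mm above the bench. The hone's tail comes clear of the lip only once the jaw is pressed back past 0.004, and the jaw shoves the hone back out over the lip if it is let go before its tail is down behind the lip. About 15 N plus a few N of sliding friction presses the jaw to its stop; the hone must not be forced against it with more than 25 N, nor pressed by the fingers with more than 40 N.
- hone_centre (a point): Centre of the slate hone, a dark slab 112 (x) x 104 (y) x 14 mm, 0.45 kg, too wide to grip. Starts flat on the shelf, x within 0.2 rad of the loading direction, up to 10 mm off line. Pushed over the lip, its nose rises, tips and drops to the seat's floor while its tail still rides on the lip. Fingertips pushing on its tail face hold that face by friction: the tail follows them down.
- chip_centre (a point): Centre (half-way up) of a broken stone chip lying in the seat: footprint 36 mm (its x) by 26 mm (its y), 24 mm high, 22 g; the sides across its y are upright over the lower 12 mm and lean inward above.
- tray: Open sheet-steel offcut tray fixed on the bench, 170 mm (x) by 150 mm (y), 45 mm high, walls 3 mm; origin at the centre of its underside. A few fragments up to 17 mm high lie in three of its corners.
- block1: Bystander: coarse sanding block, dark-faced, 90 x 66 x 26 mm. Leave alone.
- block2: Bystander: fine sanding block, 75 x 50 x 22 mm. Leave alone.
- riffler: Bystander: double-ended riffler file, 186 mm long, 10 mm thick. Leave alone.
- stone1: Bystander: rough pinkish stone, 130 x 100 x 75 mm. Leave alone.
- stone2: Bystander: rough grey stone, 110 x 120 x 70 mm. Leave alone.
- stone3: Bystander: small rough stone, 75 x 60 x 45 mm. Leave alone.
- pendant: Bystander: half-finished flat stone pendant with a ring-shaped head, 105 x 60 x 14 mm. Leave alone.

How it is judged (in metres and radians):
On the way, in this order (a step that is already met when the one before it is completed fails the run):
1. the stone chip is out of the seat and lies in the offcut tray (x of chip_centre in the frame of tray between -0.083 and 0.083 m and y of chip_centre in the frame of tray between -0.073 and 0.073 m and z of chip_centre in the frame of tray between 0 and 0.045 m), for 0.2 s.
2. the hone is pushed over the lip: its centre is beyond the lip's inner face (x of hone_centre in the frame of holder above 0.01 m), for 0.1 s.
At the end, for the whole second after the job is handed in: The hone lies home in the seat, at rest: its centre within 2 mm of the seat point along the holder, 4 mm across, at most 1.5 mm too high, tilted less than 0.025 rad and turned less than 0.06 rad, the jaw pressed back by it (over 2.5 mm); the chip lies inside the offcut tray (all of step 1 and x of hone_centre in the frame of seat between -0.002 and 0.002 m and y of hone_centre in the frame of seat between -0.004 and 0.004 m and z of hone_centre in the frame of seat between -0.002 and 0.0015 m and angle between the x axis of hone_centre and the x axis of seat, either way round below 0.06 rad and angle between hone_centre's own z axis and vertical below 0.025 rad and linear speed of hone below 0.01 m/s and value of joint jaw above 0.0025 m); the robot touches nothing.
It fails at once if the fingers press on the hone with more than 40 N (contact force between the fingers and hone above 40 N).
It fails at once if the hone is rammed against the jaw with more than 25 N (spring fully pressed and beyond) (contact force between hone and jaw above 25 N).
It fails at once if a bystander is shifted by more than 30 mm (distance of any of block1, block2, riffler, stone1, stone2, stone3, pendant from where it was at the start of the episode above 0.03 m).
It also fails if it takes over 72 s, if anything falls off the work surface, if the arm or the gripper's body presses on something with over 40 N, if the wrist force passes 120 N, or if a joint passes its speed limit or range.

### The arm

A 6-joint arm with a two-finger parallel gripper is mounted at the origin on the work surface. World frame = base frame: x ahead of the robot, y to its left, z up, the work surface at z = 0. Lengths are in mm, angles in rad, forces in N, time in s.
With the tool pointing down it reaches from about 325 to 850 mm from the base axis. Payload 4.4 kg.
Tool frame: the origin (TCP) lies on the centre line of the jaws, within the pads' length; the fingertips stand 25 mm ahead of it and the grasp point (between the pads) lies 6 mm ahead of it; z points along the fingers, y is the line along which they close (so a half turn about z gives the same grasp; the last joint's range is limited). The gripper opens to 94 mm and grips with 3 to 60 N. Pads are 16 mm wide; open, the fingers measure 119 mm over their backs; the gripper's body (75 mm by 177 mm) begins 78 mm behind the grasp point.
Start: joints at [1.143, 0.207, 1.542, -0, 1.393, -0.15], TCP at [157.145, 553.112, 230.447] pointing down, gripper open.
Joint ranges: [-2.73, 2.73], [-0.86, 2.22], [0.23, 2.46], [-1.11, 4.25], [0.08, 2.63], [-2.82, 2.82]. Speed limits (rad/s): [2.79, 2.79, 3.14, 3.14, 3.14, 3.14].

### API

Orientations are given as a unit quaternion [x, y, z, w].
In Python, from bench import readout, imaging, order gives the robot as it stands. The module is installed in compiled form; this text tells all that it offers.
- The arm moves only by the tool arm_command, never from a script. Its arguments are lists of equal length, an entry for each row: "slide": the shift along the tool's x, y, z in mm, a list of three; "twist": the turn about the tool's z in rad; "jaw": the opening, from -1 (shut) to 1 (fully open). A call has 1 to 20 rows; each row shifts and turns the commanded pose from where the row before left it, along the tool's axes as they then stand; what a row does not reach is not made up. A row lasts 1/10 s, in which the tool goes at most 50 mm and 8.59 degrees, less where a joint would pass 70% of its speed; a pose out of reach is approached as far as the arm can. A call with a gripper value outside its range is refused whole. The fingers move at their own pace and stop on an object; the grip force is fixed at half the most. Time passes only in rows, so rows that do not move let the fingers close. It gives the time, the measured TCP pose, the force, the opening and the grip force at its end, in the units of the state.
- readout.read_state(): the state, without advancing time (a new reading comes with each control period).
- imaging.capture(name): name is "scene" or "top"; returns the picture (420x560x3 uint8, red, green, blue); there is no depth.
- imaging.camera_model(name): a dict with "fx", "fy", "cx", "cy" (pixels), "dist_coeffs" ([k1, k2, p1, p2, k3] as OpenCV has them; the pictures are not rectified), "cam_to_world" (4x4, takes a point from camera to world coordinates). Camera axes: x right, y up, looking along -z (the intrinsics and any distortion apply to the point x, -y, -z); pixel columns grow to the right and rows downward; lengths in mm; the calibration is good to about 2 mm. A picture is of the moment at which its call begins. camera_model takes no time and is no camera call.
- order.close_job(): hands the job in; it is judged then, once.
Trained networks look in the newest picture that a camera, given by its name, has taken for a name from the list of things; names that differ only in an ending like _2 or _b are one class to them, and where a whole thing is asked for, a point or a joint stands for the part that bears it (a point fixed in the world has none). Each returns a list of dicts, best first, with "conf" (0 to 1); they miss things now and then, are a little off and sometimes report something else, mostly with a low value. They report only what shows in the picture. A call takes as long as a camera call.
- imaging.find_in(camera, label): "pixel" ([column, row] in pixels, amid what is visible of it).
- imaging.silhouettes(camera, label): "region" (420x560 bool, what is visible of it) and "pixel" ([column, row] in pixels, amid what is visible of it).
The state is a dict: "time": time; "joints": joint angles; "qd": joint speeds; "tau": joint torques, N m; "tool_pos": TCP position; "tool_rot": TCP orientation; "contact_force": force on the tool from outside, world axes, zero at the start; "moment": the same for the moment, N m; "gripper_width": opening from 0.0 (shut) to 1.0 (fully open); "grasp_force": force on a finger pad.
Only numpy, scipy, OpenCV 4.12 (cv2) and the standard library are available. Lean on these libraries where they do the work, as an engineer would, in place of code of your own. Each camera call takes 0.05 s, during which the arm holds its last target. There are 200 camera calls.

## Working session

There is one attempt and no reset: what is moved stays moved. The work goes in short steps, Python scripts to look and compute and a tool call to move; the robot and the scene stay as the last step left them, time stands still between calls to the robot, and variables do not carry over. Pictures are saved under pics/ and viewed, at most 10 in all, crops included, and the job is handed in when it is done.

Besides the shell and the picture viewer there is one more tool, called after "Emit:" in YAML: its name, and indented under it one key for each argument. arm_command: Moves the arm, as the interface text tells. Its arguments: {"type":"object","properties":{"slide":{"type":"array","items":{"type":"array","items":{"type":"number"}}},"twist":{"type":"array","items":{"type":"number"}},"jaw":{"type":"array","items":{"type":"number"}}},"required":["slide","twist","jaw"]}

```bash
mkdir -p pics; cat > h.py <<'E'
import numpy as np,cv2
from bench import readout,imaging,order
def cam(n):
    m=imaging.camera_model(n); K=np.array([[m['fx'],0,m['cx']],[0,m['fy'],m['cy']],[0,0,1]]); return K,np.array(m['dist_coeffs'],float),np.array(m['cam_to_world'])
def p2w(n,px,z):
    K,d,T=cam(n); u=cv2.undistortPoints(np.array(px,float).reshape(-1,1,2),K,d).reshape(-1,2)
    r=np.c_[u[:,0],-u[:,1],-np.ones(len(u))]@T[:3,:3].T; o=T[:3,3]
    return o+r*((z-o[2])/r[:,2])[:,None]
def w2p(n,P):
    K,d,T=cam(n); c=(np.array(P,float).reshape(-1,3)-T[:3,3])@T[:3,:3]
    c=c*[1,-1,-1]; return cv2.projectPoints(c,np.zeros(3),np.zeros(3),K,d)[0].reshape(-1,2)
def save(n,f,crop=None,s=1):
    a=imaging.capture(n)
    if crop: a=a[crop[1]:crop[3],crop[0]:crop[2]]
    cv2.imwrite('pics/'+f,cv2.resize(a[:,:,::-1],None,fx=s,fy=s,interpolation=cv2.INTER_CUBIC)); return a
E
python3 - <<'E'
from h import *
np.set_printoptions(precision=1,suppress=True)
s=readout.read_state();print(s)
a=save('top','t0.png',s=1.4);b=save('scene','s0.png',s=1.4)
for c in('top','scene'):
    print(c,cam(c)[2])
    for l in ['holder','hone_centre','chip_centre','tray','jaw']:
        for r in imaging.silhouettes(c,l)[:2]:
            m=r['region'].astype(np.uint8);q=cv2.minAreaRect(cv2.findNonZero(m))
            print(l,round(r['conf'],2),r['pixel'],m.sum(),cv2.boxPoints(q).round().tolist())
E
```

```text
{'time': 0.0, 'joints': array([ 1.1,  0.2,  1.5, -0. ,  1.4, -0.2]), 'qd': array([-0., -0., -0.,  0., -0., -0.]), 'tau': array([  0. , -37.1, -28.1,   0.1,   0. ,  -0. ]), 'tool_pos': array([156.8, 552.4, 229.3]), 'tool_rot': array([ 0.1,  1. , -0. , -0. ]), 'contact_force': array([ 0.1,  0. , -1.2]), 'moment': array([-0.,  0., -0.]), 'grasp_force': 0.0, 'gripper_width': 1.002976346385136}
top [[  -0.1    1.    -0.2  306.7]
 [  -1.    -0.1    0.     6.5]
 [  -0.     0.2    1.  1184.7]
 [   0.     0.     0.     1. ]]
holder 0.83 [285.7, 210.8] 4500 [[230.0, 237.0], [236.0, 179.0], [351.0, 191.0], [346.0, 248.0]]
holder 0.46 [282.0, 173.0] 185 [[251.0, 172.0], [251.0, 169.0], [308.0, 176.0], [308.0, 180.0]]
hone_centre 0.72 [319.0, 218.1] 1275 [[301.0, 200.0], [339.0, 200.0], [339.0, 234.0], [301.0, 234.0]]
hone_centre 0.65 [175.7, 180.9] 292 [[163.0, 183.0], [175.0, 170.0], [189.0, 184.0], [176.0, 196.0]]
chip_centre 0.48 [279.6, 214.6] 87 [[270.0, 210.0], [281.0, 209.0], [282.0, 217.0], [271.0, 218.0]]
tray 0.58 [155.8, 234.6] 3058 [[121.0, 217.0], [171.0, 199.0], [192.0, 254.0], [14
[... 406 characters left out ...]
7.0], [193.0, 270.0]]
holder 0.66 [402.7, 222.4] 417 [[388.0, 227.0], [397.0, 209.0], [419.0, 219.0], [410.0, 238.0]]
hone_centre 0.98 [222.5, 225.0] 1708 [[196.0, 213.0], [241.0, 202.0], [250.0, 239.0], [205.0, 250.0]]
chip_centre 0.73 [99.5, 281.0] 1825 [[70.0, 299.0], [87.0, 254.0], [131.0, 270.0], [114.0, 316.0]]
chip_centre 0.61 [275.7, 216.7] 138 [[269.0, 213.0], [283.0, 213.0], [283.0, 224.0], [269.0, 224.0]]
tray 0.77 [393.7, 165.8] 3438 [[348.0, 165.0], [386.0, 122.0], [440.0, 170.0], [403.0, 213.0]]
jaw 0.73 [302.9, 216.2] 251 [[297.0, 201.0], [304.0, 198.0], [314.0, 231.0], [306.0, 233.0]]
jaw 0.63 [286.4, 265.9] 298 [[250.0, 269.0], [323.0, 260.0], [323.0, 264.0], [250.0, 273.0]]
```

View pics/t0.png

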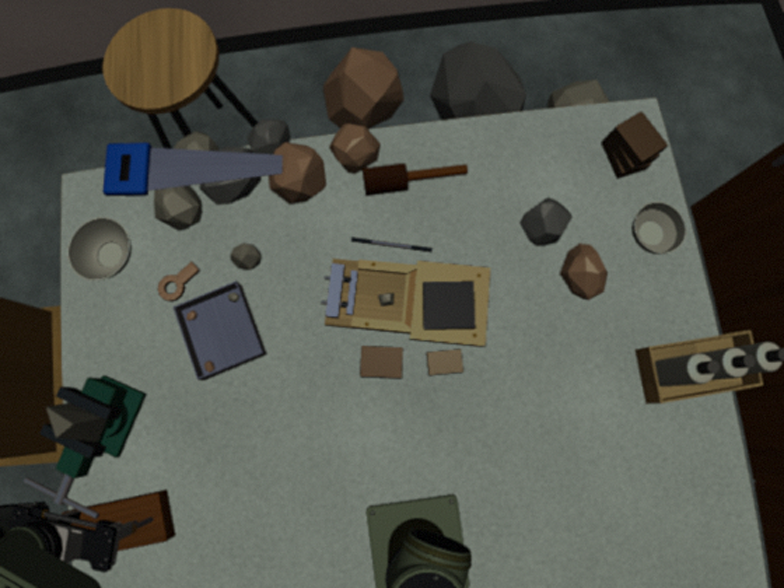

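View pics/s0.png

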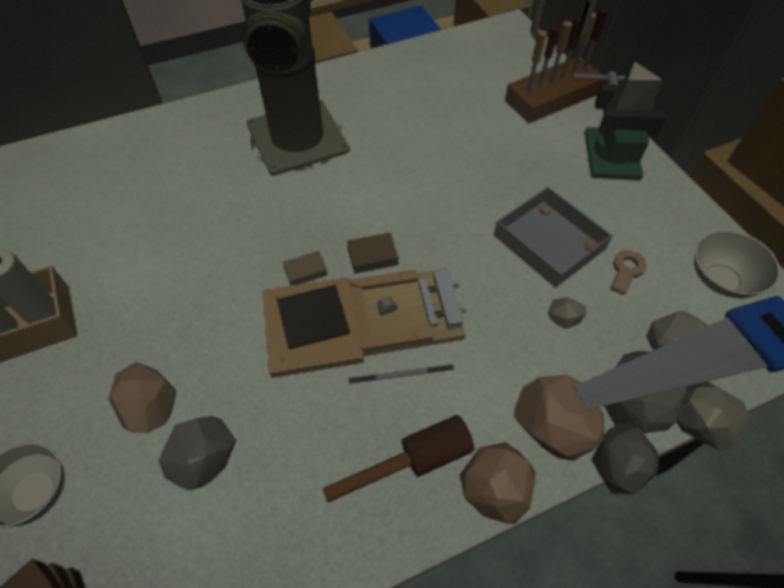

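The top view shows the holder with its shelf and hone at (448,305) and the jaw at (340,290), so it loads towards world +y. The chip is at (386,298) and the tray at (220,330). The scene view agrees. I'll enlarge both crops to pick corners.

```bash
python3 - <<'E'
from h import *
save('top','t1.png',(220,170,360,260),5.7);save('scene','s1.png',(180,185,340,275),5)
E
```

```text
(no output)
```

View pics/t1.png

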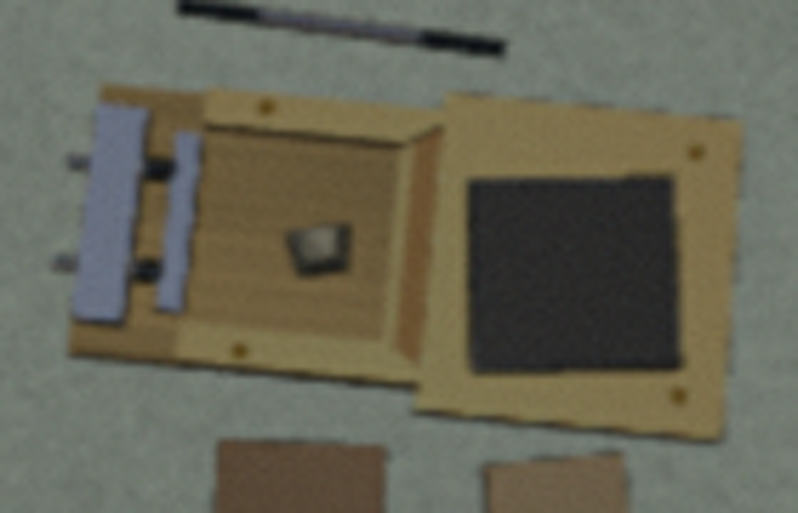

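View pics/s1.png

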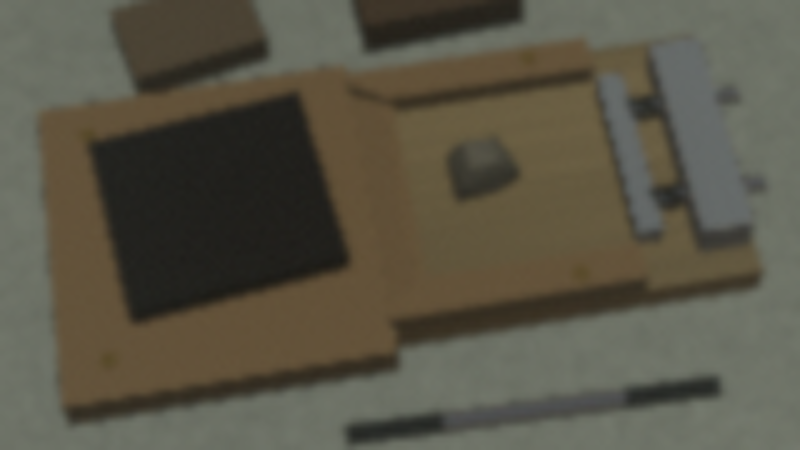

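```bash
cat > fit.py <<'E'
from h import *
from scipy.optimize import least_squares,minimize
np.set_printoptions(precision=2,suppress=True)
def W(p,P):
    c,s=np.cos(p[2]),np.sin(p[2]);P=np.array(P,float);return np.c_[p[0]+c*P[:,0]-s*P[:,1],p[1]+s*P[:,0]+c*P[:,1],P[:,2]]
def hullfit(masks,P,x0):
    def f(p):
        e=0
        for n,m in masks.items():
            s=8;h=cv2.convexHull(((w2p(n,W(p,P))+.5)*s).astype(np.float32))
            im=np.zeros((420*s,560*s),np.uint8);cv2.fillConvexPoly(im,np.round(h).astype(int),255)
            a=cv2.resize(im,(560,420),interpolation=cv2.INTER_AREA)/255.
            e+=np.abs(a-m).sum()
        return e
    x0=np.array(x0,float);S=np.vstack([x0]+[x0+d for d in np.diag([6,6,.1])])
    r=minimize(f,x0,method='Nelder-Mead',options=dict(initial_simplex=S,maxiter=70,xatol=.05,fatol=.3));return r.x,r.fun
def box(a,b,z0,z1): return [[i*a/2,j*b/2,z] for i in(-1,1) for j in(-1,1) for z in(z0,z1)]
E
cat > f1.py <<'E'
from fit import *
t=np.array([[743,121],[721,439],[446,95],[415,410],[110,213],[192,221]])
t=(t+.5)/5.7-.5+[220,170]
tP=[[-185,-88,22],[-185,88,22],[-20,-88,22],[-20,88,22],[152,0,40],[108,0,31]]
s=np.array([[40,110],[67,410],[397,358],[345,68],[700,136]]);s=(s+.5)/5-.5+[180,185]
sP=[[-185,88,22],[-185,-88,22],[-20,-88,22],[-20,88,22],[152,0,40]]
for nm,R in dict(both=lambda p:np.r_[(w2p('top',W(p,tP))-t).ravel(),(w2p('scene',W(p,sP))-s).ravel()],
  top=lambda p:(w2p('top',W(p,tP))-t).ravel(),scene=lambda p:(w2p('scene',W(p,sP))-s).ravel()).items():
    r=least_squares(R,[550,50,1.57]);print(nm,r.x,r.fun)
    if nm=='both':H=r.x
M={}
cr=dict(top=(296,195,345,240),scene=(190,198,255,255))
for n,(a,b,c,d) in cr.items():
    g=imaging.capture(n).astype(float).mean(2);
    sub=g[b:d,a:c];m=np.zeros((420,560));dark=np.percentile(sub,10);bright=np.percentile(sub,75)
    k=np.clip((bright-sub)/(bright-dark),0,1);
    q,l,st,_=cv2.connectedComponentsWithStats((k>.35).astype(np.uint8));j=1+st[1:,4].argmax()
    keep=cv2.dilate((l==j).astype(np.uint8),np.ones((3,3)))
    k=(k*keep>.5)*1.;m[b:d,a:c]=k;M[n]=m;print(n,dark,bright,m.sum())
h0=W(H,[[-100,0,0]])[0]
for mm in (M,{'top':M['top']},{'scene':M['scene']}):
    x,f=hullfit(mm,box(112,104,22,36),[h0[0],h0[1],H[2]])
    c,s_=np.cos(H[2]),np.sin(H[2]);d=x[:2]-H[:2];print('hone',x,f,'in holder',c*d[0]+s_*d[1],-s_*d[0]+c*d[1],x[2]-H[2])
M={}
for n,px in dict(top=[279,214],scene=[275.7,216.7]).items():
    for r in imaging.silhouettes(n,'chip_centre'):
        if np.hypot(*(np.array(r['pixel'])-px))<8 : M[n]=r['region']*1.;print(n,r['pixel'],r['conf'],M[n].sum());break
for k in (0,.8,1.57,2.3):
    P=box(36,26,18,30)+box(30,16,30,42)
    x,f=hullfit(M,P,[*W(H,[[50,0,0]])[0][:2],H[2]+k]);print('chip',x,f)
for n in('top','scene'):
    r=imaging.silhouettes(n,'tray')[0];m=r['region'].astype(np.uint8)
    print(n,'tray',p2w(n,cv2.boxPoints(cv2.minAreaRect(cv2.findNonZero(m))),45)[:, :2].tolist(),p2w(n,[r['pixel']],20))
E
python3 f1.py
```

```text
both [524.26 -44.36   1.33] [-0.2  -0.25 -0.14  0.18 -0.8  -0.9  -0.74 -0.12 -0.7  -0.71 -0.5  -0.09
 -1.07  0.44 -1.79  0.14  0.07 -0.71  0.01 -0.49 -0.03 -0.61]
top [523.06 -45.78   1.34] [ 0.26 -0.07  0.46  0.38 -0.36 -0.61 -0.15  0.2  -0.2  -0.27 -0.    0.31]
scene [525.57 -43.3    1.33] [-0.44  0.48 -1.32  0.23  0.57 -0.44  0.66 -0.3   0.62 -0.22]
top 39.8 104.0 1268.0
scene 30.666666666666668 79.33333333333333 1652.0
hone [ 492.83 -136.77    1.45] 116.62745098039215 in holder -97.20232261364586 8.904573926805739 0.11943410412316813
hone [ 493.35 -138.35    1.44] 35.10980392156863 in holder -98.61754642752985 8.033245008800222 0.10181236380133174
hone [ 492.34 -135.93    1.45] 52.949019607843134 in holder -96.49727825921543 9.575155931468771 0.11325898584746885
top [280.6, 214.7] 0.51 81.0
scene [272.0, 218.5] 0.44 128.0
chip [524.82  -5.59   1.53] 75.19607843137254
chip [525.6   -6.43   2.3 ] 112.1607843137255
chip [522.    -5.23   3.34] 109.42745098039215
chip [526.23  -6.42   3.91] 93.45098039215686
top tray [[570.3075908668372, 466.84498847532143], [608.347710141347, 302.0985259583367], [433.0871268508306, 254.6585772123128], [396.2076968759777, 414.37045254251245]] [[509.5  359.55  20.  ]]
scene tray [[458.3783727145676, 243.46452042123818], [360.35599218874404, 424.5625413777706], [574.9436001846664, 462.33701948165424], [651.1822313952465, 292.45700213382815]] [[504.25 370.42  20.  ]]
```

```bash
cat >> h.py <<'E'
from scipy.spatial.transform import Rotation as R
H=np.array([524.3,-44.5,1.335])
def tool():
    s=readout.read_state();return s,np.array(s['tool_pos']),R.from_quat(s['tool_rot']).as_matrix()
def go(tgt,yaw_y=None):
    s,p,T=tool();print('pos',p.round(1),'yaw of tool x,y',[round(float(np.arctan2(T[1,i],T[0,i])),3) for i in(0,1)],'z',T[:,2].round(3),'t',s['time'],'F',s['contact_force'].round(1),'j',s['joints'].round(2))
    tw=0
    if yaw_y is not None:
        y=np.arctan2(T[1,1],T[0,1]);d=(yaw_y-y+np.pi/2)%np.pi-np.pi/2;tw=-d
        print('twist',round(tw,3),'(or pi other)')
    print('slide tool (before twist)',(T.T@(np.array(tgt)-p)).round(1),'after',((T@R.from_rotvec([0,0,tw]).as_matrix()).T@(np.array(tgt)-p)).round(1))
E
python3 -c "
from h import *
go([524.8,-5.6,110],-0.02)"
```

```text
pos [157.1 553.1 230.5] yaw of tool x,y [2.865, 1.294] z [ 0.  0. -1.] t 1.0 F [-0.4  0.5  0.4] j [ 1.14  0.21  1.54 -0.    1.39 -0.15]
twist 1.314 (or pi other)
slide tool (before twist) [-506.3 -437.   120.5] after [-551.3  378.7  120.5]
```

Emit:
arm_command:
  slide:
    - [0,0,0]
    - [0,0,0]
    - [0,0,0]
    - [0,0,0]
    - [0,0,0]
    - [0,0,0]
    - [0,0,0]
    - [0,0,0]
    - [0,0,0]
  twist: [0.146,0.146,0.146,0.146,0.146,0.146,0.146,0.146,0.146]
  jaw: [0,0,0,0,0,0,0,0,0]

```text
time: 1.9
tool_pos: [157.2, 553.1, 230.4]
tool_rot: [0.716, 0.698, -0.0, 0.0]
contact_force: [-0.2, 0.6, 0.6]
gripper_width: 0.499
grasp_force: 0.0
```

Emit:
arm_command:
  slide:
    - [-30.6,21,5]
    - [-30.6,21,5]
    - [-30.6,21,5]
    - [-30.6,21,5]
    - [-30.6,21,5]
    - [-30.6,21,5]
    - [-30.6,21,5]
    - [-30.6,21,5]
    - [-30.6,21,5]
    - [-30.6,21,5]
    - [-30.6,21,5]
    - [-30.6,21,5]
    - [-30.6,21,5]
    - [-30.6,21,5]
    - [-30.6,21,5]
    - [-30.6,21,5]
    - [-30.6,21,5]
    - [-30.6,21,5]
    - [0,0,0]
    - [0,0,0]
  twist: [0,0,0,0,0,0,0,0,0,0,0,0,0,0,0,0,0,0,0,0]
  jaw: [0,0,0,0,0,0,0,0,0,0,0,0,0,0,0,0,0,0,0,0]

```text
time: 3.9
tool_pos: [523.9, -5.5, 140.2]
tool_rot: [0.715, 0.699, -0.0, -0.001]
contact_force: [0.3, 0.0, 0.6]
gripper_width: 0.5
grasp_force: 0.0
```

```bash
python3 -c "
from h import *
go([524.8,-5.6,46],-0.02)
a=save('top','t2.png',(210,150,350,260),5.4)
print(readout.read_state()['gripper_width'])"
```

```text
pos [523.9  -5.5 140.2] yaw of tool x,y [1.549, -0.022] z [-0.001  0.001 -1.   ] t 3.9 F [0.3 0.  0.6] j [-0.18  0.19  1.76  0.    1.19 -0.15]
twist -0.002 (or pi other)
slide tool (before twist) [-0.1  0.9 94.2] after [-0.1  0.9 94.2]
0.4989757447143711
```

View pics/t2.png

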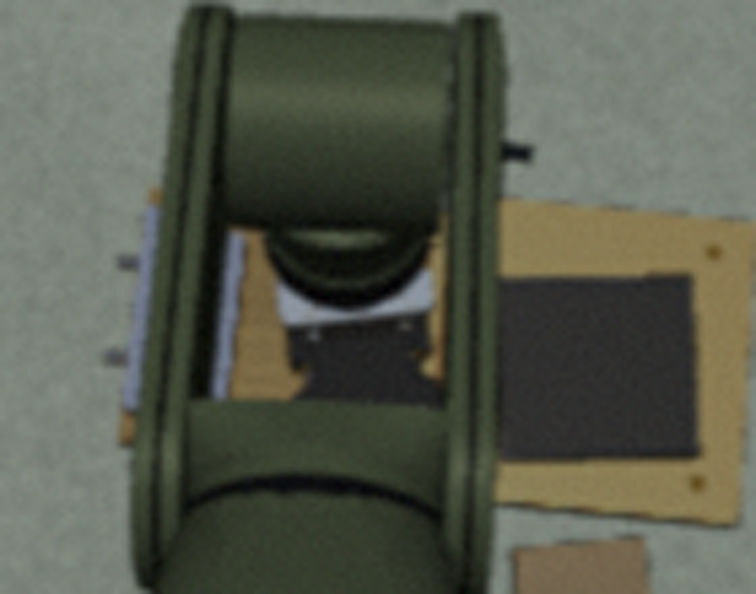

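The top view is blocked by the arm: links cover the seat at (330,300). The opening of about 47 mm leaves enough margin, so I'll descend.

Emit:
arm_command:
  slide:
    - [0,1,20]
    - [0,0,20]
    - [0,0,20]
    - [0,0,15]
    - [0,0,10]
    - [0,0,5]
    - [0,0,3]
    - [0,0,1.2]
    - [0,0,0]
    - [0,0,0]
  twist: [0,0,0,0,0,0,0,0,0,0]
  jaw: [0,0,0,0,0,0,0,0,0,0]

```text
time: 4.95
tool_pos: [525.6, -5.3, 46.9]
tool_rot: [0.714, 0.7, 0.0, 0.001]
contact_force: [0.7, 0.1, 0.0]
gripper_width: 0.5
grasp_force: 0.0
```

```bash
python3 -c "
from h import *
go([524.8,-5.6,46],-0.02)
save('scene','s2.png',(200,150,340,255),5.4)"
```

```text
pos [525.6  -5.3  46.9] yaw of tool x,y [1.551, -0.02] z [ 0.001 -0.    -1.   ] t 4.95 F [0.7 0.1 0. ] j [-0.17  0.33  1.81  0.    1.   -0.15]
twist -0.0 (or pi other)
slide tool (before twist) [-0.4 -0.8  0.9] after [-0.4 -0.8  0.9]
```

View pics/s2.png

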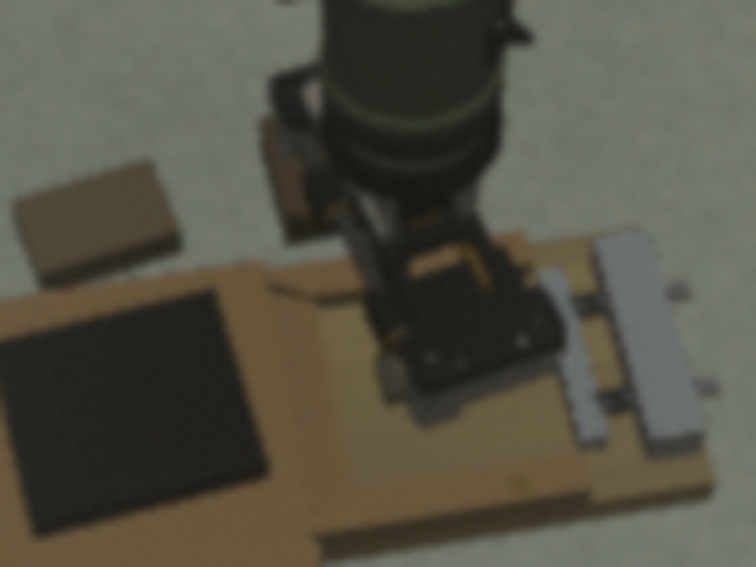

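The scene view shows the fingers over the chip, with its end visible at (395,375), in the seat and clear of the jaw. I'll close now.

Emit:
arm_command:
  slide:
    - [0,0,1]
    - [0,0,0]
    - [0,0,0]
    - [0,0,0]
    - [0,0,0]
    - [0,0,0]
    - [0,0,0]
    - [0,0,0]
    - [0,0,0]
    - [0,0,0]
  twist: [0,0,0,0,0,0,0,0,0,0]
  jaw: [-1,-1,-1,-1,-1,-1,-1,-1,-1,-1]

```text
time: 6.0
tool_pos: [525.0, -5.1, 45.3]
tool_rot: [0.714, 0.7, -0.0, -0.0]
contact_force: [0.1, 0.4, 1.0]
gripper_width: 0.262
grasp_force: 29.7
```

Emit:
arm_command:
  slide:
    - [0,0,-5]
    - [0,0,-15]
    - [0,0,-25]
    - [0,0,-30]
    - [0,0,-25]
    - [0,0,-10]
    - [0,0,0]
  twist: [0,0,0,0,0,0,0]
  jaw: [-1,-1,-1,-1,-1,-1,-1]

```text
time: 6.7
tool_pos: [526.4, -5.3, 157.0]
tool_rot: [0.714, 0.7, 0.001, 0.002]
contact_force: [-0.8, -0.7, -0.5]
gripper_width: 0.259
grasp_force: 29.6
```

```bash
python3 -c "
from h import *
go([504,360,155])
print(readout.read_state()['gripper_width'])"
```

```text
pos [526.4  -5.3 157. ] yaw of tool x,y [1.551, -0.02] z [ 0.004 -0.001 -1.   ] t 6.7 F [-0.8 -0.7 -0.5] j [-0.17  0.18  1.74  0.    1.22 -0.15]
slide tool (before twist) [364.8 -29.7   1.7] after [364.8 -29.7   1.7]
0.25881219388336835
```

Emit:
arm_command:
  slide:
    - [15,-1,0]
    - [30,-2.4,0]
    - [35,-2.9,0]
    - [35,-2.9,0]
    - [35,-2.9,0]
    - [35,-2.9,0]
    - [35,-2.9,0]
    - [35,-2.9,0]
    - [35,-2.9,0]
    - [35,-2.9,0]
    - [25,-2,0]
    - [15,-1,0]
    - [0,0,0]
    - [0,0,25]
    - [0,0,30]
    - [0,0,30]
    - [0,0,20]
    - [0,0,10]
    - [0,0,0]
    - [0,0,0]
  twist: [0,0,0,0,0,0,0,0,0,0,0,0,0,0,0,0,0,0,0,0]
  jaw: [-1,-1,-1,-1,-1,-1,-1,-1,-1,-1,-1,-1,-1,-1,-1,-1,-1,-1,-1,-1]

```text
time: 8.7
tool_pos: [503.4, 360.1, 40.9]
tool_rot: [0.714, 0.7, 0.0, 0.0]
contact_force: [0.8, -0.1, -0.4]
gripper_width: 0.261
grasp_force: 29.6
```

Emit:
arm_command:
  slide:
    - [0,0,0]
    - [0,0,0]
    - [0,0,0]
    - [0,0,0]
    - [0,0,-15]
    - [0,0,-30]
    - [0,0,-35]
    - [0,0,-30]
    - [0,0,0]
  twist: [0,0,0,0,0,0,0,0,0]
  jaw: [0,0,0,0,0,0,0,0,0]

```text
time: 9.6
tool_pos: [506.5, 362.5, 157.5]
tool_rot: [0.714, 0.7, 0.006, 0.002]
contact_force: [0.4, -0.3, 1.0]
gripper_width: 0.497
grasp_force: 0.0
```

```bash
cat > hp.py <<'E'
from h import *
c,s=np.cos(H[2]),np.sin(H[2])
def hw(x,y,z): return [H[0]+c*x-s*y,H[1]+s*x+c*y,z]
def inh(p): d=np.array(p[:2])-H[:2];return c*d[0]+s*d[1],-s*d[0]+c*d[1]
E
python3 -c "
from hp import *
for n in('scene','top'):
  imaging.capture(n)
  print([(r['pixel'],p2w(n,[r['pixel']],14).round(),round(r['conf'],2)) for r in imaging.find_in(n,'chip_centre')])
print(inh([492.9,-137.1]))
go([526,-5,100]); go(hw(-200,9,100),H[2]-np.pi/2+.11)
save('scene','s3.png',(130,100,450,300),2.4)"
```

```text
[([265.3, 229.4], array([[539., -40.,  14.]]), 0.66), ([391.6, 172.2], array([[511., 359.,  14.]]), 0.4), ([447.7, 190.6], array([[628., 463.,  14.]]), 0.37)]
[([160.6, 237.1], array([[502., 355.,  14.]]), 0.6)]
(np.float64(-97.37321446238494), np.float64(8.898151789129471))
pos [501.7 359.8 148.9] yaw of tool x,y [1.551, -0.02] z [-0.002 -0.001 -1.   ] t 9.8 F [-0.2 -0.3 -0.4] j [ 0.48  0.37  1.51 -0.    1.27  0.5 ]
slide tool (before twist) [-364.2   31.7   49.3] after [-364.2   31.7   49.3]
pos [501.7 359.8 148.9] yaw of tool x,y [1.551, -0.02] z [-0.002 -0.001 -1.   ] t 9.8 F [-0.2 -0.3 -0.4] j [ 0.48  0.37  1.51 -0.    1.27  0.5 ]
twist 0.106 (or pi other)
slide tool (before twist) [-597.1  -20.8   49.8] after [-596.    42.4   49.8]
```

View pics/s3.png

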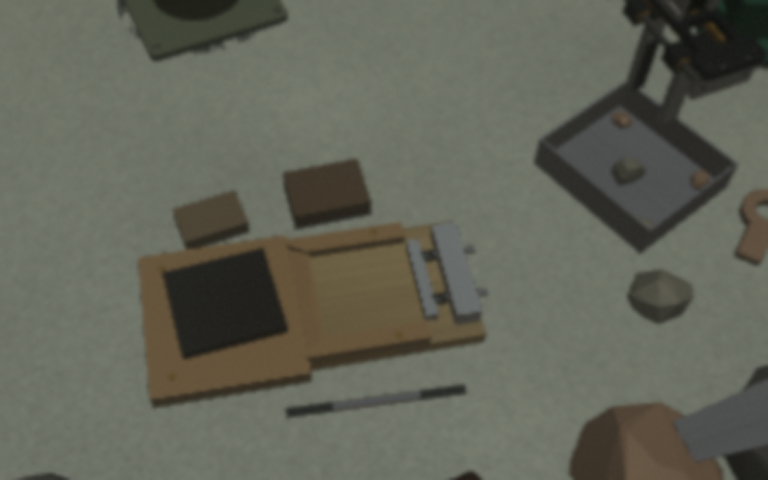

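The scene view shows the chip in the middle of the tray at (628,170), the seat empty and the hone on the shelf. I'll square up and centre the hone first, pushing gently on its side.

```bash
python3 -c "
from hp import *
go(hw(-97,92,100),H[2])"
```

```text
pos [501.5 359.7 148.3] yaw of tool x,y [1.551, -0.02] z [-0.003 -0.002 -1.   ] t 9.85 F [ 0.4 -0.6  0.1] j [ 0.48  0.37  1.51 -0.    1.27  0.5 ]
twist -1.355 (or pi other)
slide tool (before twist) [-478.6  -79.6   49.4] after [ -24.8 -484.5   49.4]
```

Emit:
arm_command:
  slide:
    - [-15,-2.5,0]
    - [-30,-5,0]
    - [-30,-5,0]
    - [-30,-5,0]
    - [-30,-5,0]
    - [-30,-5,0]
    - [-30,-5,0]
    - [-30,-5,0]
    - [-30,-5,0]
    - [-30,-5,0]
    - [-30,-5,0]
    - [-30,-5,0]
    - [-30,-5,0]
    - [-30,-5,0]
    - [-30,-5,0]
    - [-30,-5,0]
    - [-13.6,-2,0]
    - [0,0,0]
  twist: [0,0,0,0,0,0,0,0,0,0,0,0,0,0,0,0,0,0]
  jaw: [0,0,0,0,0,0,0,0,0,0,0,0,0,0,0,0,0,0]

```text
time: 11.65
tool_pos: [412.2, -118.1, 149.3]
tool_rot: [0.715, 0.699, -0.001, -0.001]
contact_force: [-0.5, 0.4, 1.1]
gripper_width: 0.501
grasp_force: 0.0
```

Emit:
arm_command:
  slide:
    - [0,0,0]
    - [0,0,0]
    - [0,0,0]
    - [0,0,0]
    - [0,0,0]
    - [0,0,0]
    - [0,0,0]
    - [0,0,0]
    - [0,0,0]
    - [0,0,0]
    - [0,0,0]
  twist: [-0.145,-0.145,-0.145,-0.145,-0.145,-0.145,-0.145,-0.145,-0.145,-0.05,0]
  jaw: [0.3,0.3,0.3,0.3,0.3,0.3,0.3,0.3,0.3,0.3,0.3]

```text
time: 12.75
tool_pos: [412.9, -115.5, 149.5]
tool_rot: [0.117, 0.993, 0.0, -0.001]
contact_force: [0.1, 0.6, -0.8]
gripper_width: 0.648
grasp_force: 0.0
```

```bash
python3 -c "
from hp import *
go(hw(-97,92,55),H[2])"
```

```text
pos [ 412.9 -115.5  149.5] yaw of tool x,y [2.906, 1.336] z [-0.002  0.001 -1.   ] t 12.75 F [ 0.1  0.6 -0.8] j [-0.48 -0.02  1.97  0.    1.2  -1.81]
twist 0.001 (or pi other)
slide tool (before twist) [ 0.1 -2.  94.5] after [ 0.1 -2.  94.5]
```

Emit:
arm_command:
  slide:
    - [0,-2,20]
    - [0,0,25]
    - [0,0,25]
    - [0,0,15]
    - [0,0,7]
    - [0,0,2.5]
    - [-3,0,0]
    - [-4,0,0]
    - [-4,0,0]
    - [-3,0,0]
    - [-2,0,0]
    - [-2,0,0]
    - [-2,0,0]
  twist: [0,0,0,0,0,0,0,0,0,0,0,0,0]
  jaw: [0.3,0.3,0.3,0.3,0.3,0.3,0.3,0.3,0.3,0.3,0.3,0.3,0.3]

```text
time: 14.05
tool_pos: [431.5, -122.3, 55.4]
tool_rot: [0.118, 0.993, 0.001, -0.002]
contact_force: [-2.8, 2.5, 3.7]
gripper_width: 0.652
grasp_force: 2.1
```

Emit:
arm_command:
  slide:
    - [-2,0,0]
    - [-2,0,0]
    - [-1.5,0,0]
    - [-1.5,0,0]
    - [-1.5,0,0]
    - [-1.5,0,0]
    - [-1,0,0]
    - [-1,0,0]
    - [0,0,0]
  twist: [0,0,0,0,0,0,0,0,0]
  jaw: [0.3,0.3,0.3,0.3,0.3,0.3,0.3,0.3,0.3]

```text
time: 14.95
tool_pos: [444.6, -126.2, 55.8]
tool_rot: [0.118, 0.993, -0.0, 0.0]
contact_force: [-1.3, 1.3, -1.0]
gripper_width: 0.651
grasp_force: 0.7
```

```bash
python3 -c "
from hp import *
s,p,T=tool();print(p,inh(p));go(hw(-97,60,55),H[2])"
```

```text
[ 444.64465266 -126.16832933   55.82746405] (np.float64(-98.01732467962825), np.float64(58.37203472200896))
pos [ 444.6 -126.2   55.8] yaw of tool x,y [2.906, 1.335] z [ 0.001 -0.    -1.   ] t 14.95 F [-1.3  1.3 -1. ] j [-0.46  0.2   1.96 -0.    0.98 -1.8 ]
twist -0.0 (or pi other)
slide tool (before twist) [1.6 1.  0.8] after [1.6 1.  0.8]
```

Emit:
arm_command:
  slide:
    - [8,0,0]
    - [8,0,-10]
    - [0,0,-30]
    - [0,0,-35]
    - [0,0,-15]
    - [0,-30,0]
    - [0,-40,0]
    - [0,-40,0]
    - [0,-35,0]
    - [0,0,0]
  twist: [0,0,0,0,0,0,0,0,0,0]
  jaw: [0.3,0.3,0.3,0.3,0.3,0.3,0.3,0.3,0.3,0.3]

```text
time: 15.95
tool_pos: [394.7, -267.6, 146.9]
tool_rot: [0.12, 0.993, -0.002, 0.002]
contact_force: [0.0, 0.2, 0.4]
gripper_width: 0.65
grasp_force: 0.0
```

Emit:
arm_command:
  slide:
    - [0,0,0]
    - [0,0,0]
    - [0,0,0]
    - [0,0,0]
    - [0,0,0]
    - [0,0,0]
    - [0,0,0]
    - [0,0,0]
    - [0,0,0]
    - [0,0,0]
    - [0,0,0]
    - [0,0,0]
  twist: [0.145,0.145,0.145,0.145,0.145,0.145,0.145,0.145,0.145,0.145,0.121,0]
  jaw: [0.3,0.3,0.3,0.3,0.3,0.3,0.3,0.3,0.3,0.3,0.3,0.3]

```text
time: 17.15
tool_pos: [395.2, -262.7, 146.0]
tool_rot: [0.785, 0.619, 0.0, 0.001]
contact_force: [-0.1, 0.3, 0.1]
gripper_width: 0.651
grasp_force: 0.0
```

```bash
cat > f2.py <<'E'
from fit import *
from hp import *
M={}
cr=dict(top=(293,195,345,240),scene=(190,198,258,255))
for n,(a,b,c_,d) in cr.items():
    g=imaging.capture(n).astype(float).mean(2)
    sub=g[b:d,a:c_];m=np.zeros((420,560));dark=np.percentile(sub,10);bright=np.percentile(sub,75)
    k=np.clip((bright-sub)/(bright-dark),0,1)
    q,l,st,_=cv2.connectedComponentsWithStats((k>.35).astype(np.uint8));j=1+st[1:,4].argmax()
    keep=cv2.dilate((l==j).astype(np.uint8),np.ones((3,3)))
    m[b:d,a:c_]=(k*keep>.5);M[n]=m;print(n,m.sum())
for mm in (M,{'top':M['top']},{'scene':M['scene']}):
    x,f=hullfit(mm,box(112,104,22,36),[*hw(-97,0,0)[:2],H[2]])
    print('hone',x,f,'in holder',np.round(inh(x),1),x[2]-H[2])
E
python3 f2.py; python3 -c "
from hp import *
s,p,T=tool();print(inh(p));go(hw(-172,0,57),H[2]-np.pi/2)
save('scene','s4.png',(130,130,370,300),3.2)"
```

```text
top 1266.0
scene 1685.0
hone [ 503.73 -144.61    1.34] 120.09019607843138 in holder [-102.1   -3.4] 0.007504102610979224
hone [ 504.44 -146.18    1.34] 36.22352941176471 in holder [-103.5   -4.4] 0.001502002009275083
hone [ 503.1  -143.62    1.34] 52.537254901960786 in holder [-101.3   -2.5] 0.004292931107431119
(np.float64(-242.44085195253422), np.float64(74.63726401166639))
pos [ 395.1 -262.8  146. ] yaw of tool x,y [1.338, -0.233] z [ 0.001 -0.    -1.   ] t 17.25 F [-0.8 -0.  -0.3] j [-0.77  0.08  1.87  0.    1.19 -0.54]
twist 0.003 (or pi other)
slide tool (before twist) [70.3 74.8 89. ] after [70.5 74.6 89. ]
```

View pics/s4.png

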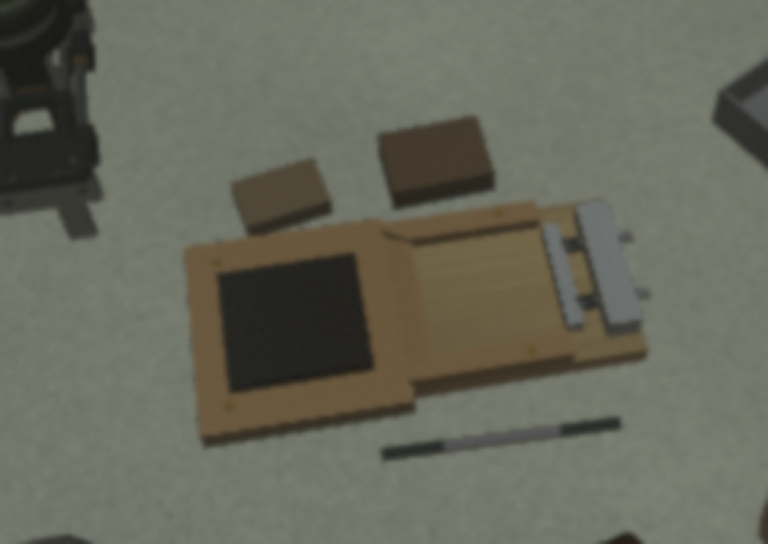

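The hone is square (0.005 rad) and about 3 mm off line; in the picture it sits around (295,322) on the shelf. Next I'll go behind its tail.

Emit:
arm_command:
  slide:
    - [0,20,0]
    - [0,30,0]
    - [10,27.6,0]
    - [20,0,10]
    - [20,0,20]
    - [14.5,0,20]
    - [0,0,20]
    - [0,0,12]
    - [0,0,5]
    - [0,0,2.5]
    - [0,0,0]
    - [3,0,0]
    - [3,0,0]
    - [2,0,0]
    - [2,0,0]
    - [2,0,0]
    - [2,-0.3,0]
    - [2,-0.3,0]
    - [2,-0.3,0]
    - [0,0,0]
  twist: [0,0,0,0,0,0,0,0,0,0,0,0,0,0,0,0,0,0,0,0]
  jaw: [0.3,0.3,0.3,0.3,0.3,0.3,0.3,0.3,0.3,0.3,0.3,0.3,0.3,0.3,0.3,0.3,0.3,0.3,0.3,0.3]

```text
time: 19.3
tool_pos: [489.3, -201.0, 56.6]
tool_rot: [0.785, 0.619, 0.0, 0.001]
contact_force: [-0.1, -2.7, 1.8]
gripper_width: 0.652
grasp_force: 1.4
```

```bash
cat > st.py <<'E'
from hp import *
s,p,T=tool();f=s['contact_force'];print('holder',np.round(inh(p),1),'z',p[2].round(1),'F x,y,z',round(c*f[0]+s_*f[1],1) if 0 else np.round([f[0]*np.cos(H[2])+f[1]*np.sin(H[2]),-f[0]*np.sin(H[2])+f[1]*np.cos(H[2]),f[2]],1),'t',s['time'],'grip',round(float(s['gripper_width']),3))
E
python3 st.py
```

```text
holder [-160.4   -2.5] z 56.6 F x,y,z [-2.6 -0.5  1.8] t 19.3 grip 0.652
```

Emit:
arm_command:
  slide:
    - [2,-0.3,0]
    - [3,-0.3,0]
    - [3,-0.3,0]
    - [3,-0.3,0]
    - [3,-0.3,0]
    - [3,0,0]
    - [3,0,0]
    - [3,0,0]
    - [2,0,0]
    - [2,0,0]
    - [2,0,0]
    - [2,0,0]
  twist: [0,0,0,0,0,0,0,0,0,0,0,0]
  jaw: [0.3,0.3,0.3,0.3,0.3,0.3,0.3,0.3,0.3,0.3,0.3,0.3]

```text
time: 20.5
tool_pos: [494.5, -170.9, 56.4]
tool_rot: [0.785, 0.619, -0.001, 0.0]
contact_force: [-1.9, -6.2, 4.8]
gripper_width: 0.65
grasp_force: 3.1
```

```bash
python3 st.py
```

```text
holder [-129.8   -0.6] z 56.4 F x,y,z [-6.5  0.4  4.8] t 20.5 grip 0.65
```

Emit:
arm_command:
  slide:
    - [2,0,0]
    - [2,0,0]
    - [2,0,0]
    - [2,0,0]
    - [2,0,0]
    - [2,0,0]
    - [2,0,0]
    - [2,0,0]
  twist: [0,0,0,0,0,0,0,0]
  jaw: [0.3,0.3,0.3,0.3,0.3,0.3,0.3,0.3]

```text
time: 21.3
tool_pos: [498.2, -155.0, 56.4]
tool_rot: [0.785, 0.619, -0.0, 0.0]
contact_force: [-0.4, -5.3, 4.2]
gripper_width: 0.653
grasp_force: 2.7
```

```bash
python3 st.py
```

```text
holder [-113.5   -0.4] z 56.4 F x,y,z [-5.2 -0.8  4.2] t 21.3 grip 0.653
```

Emit:
arm_command:
  slide:
    - [3,0,0]
    - [3,0,0]
    - [3,0,0]
    - [3,0,0]
    - [3,0,0]
    - [3,0,0]
    - [3,0,0]
    - [3,0,0]
    - [3,0,0]
    - [3,0,0]
    - [3,0,0]
    - [3,0,0]
  twist: [0,0,0,0,0,0,0,0,0,0,0,0]
  jaw: [0.3,0.3,0.3,0.3,0.3,0.3,0.3,0.3,0.3,0.3,0.3,0.3]

```text
time: 22.5
tool_pos: [506.4, -120.0, 56.4]
tool_rot: [0.785, 0.619, -0.001, 0.0]
contact_force: [-1.4, -5.3, 4.9]
gripper_width: 0.649
grasp_force: 2.9
```

```bash
python3 st.py
```

```text
holder [-77.6  -0.3] z 56.4 F x,y,z [-5.5  0.1  4.9] t 22.5 grip 0.649
```

Emit:
arm_command:
  slide:
    - [2,0,0]
    - [2,0,0]
    - [2,0,0]
    - [2,0,0]
    - [2,0,0]
    - [2,0,0]
    - [2,0,0]
    - [2,0,0]
    - [2,0,0]
    - [2,0,0]
    - [2,0,0]
    - [2,0,0]
    - [2,0,0]
    - [2,0,0]
    - [2,0,0]
    - [2,0,0]
  twist: [0,0,0,0,0,0,0,0,0,0,0,0,0,0,0,0]
  jaw: [0.3,0.3,0.3,0.3,0.3,0.3,0.3,0.3,0.3,0.3,0.3,0.3,0.3,0.3,0.3,0.3]

```text
time: 24.1
tool_pos: [513.8, -89.7, 56.6]
tool_rot: [0.785, 0.619, -0.001, 0.001]
contact_force: [-2.0, -8.7, 6.8]
gripper_width: 0.651
grasp_force: 4.3
```

```bash
python3 st.py; python3 -c "
from h import *
save('scene','s5.png',(180,150,340,260),5)"
```

```text
holder [-46.4  -0.3] z 56.6 F x,y,z [-8.9 -0.1  6.8] t 24.1 grip 0.651
```

View pics/s5.png

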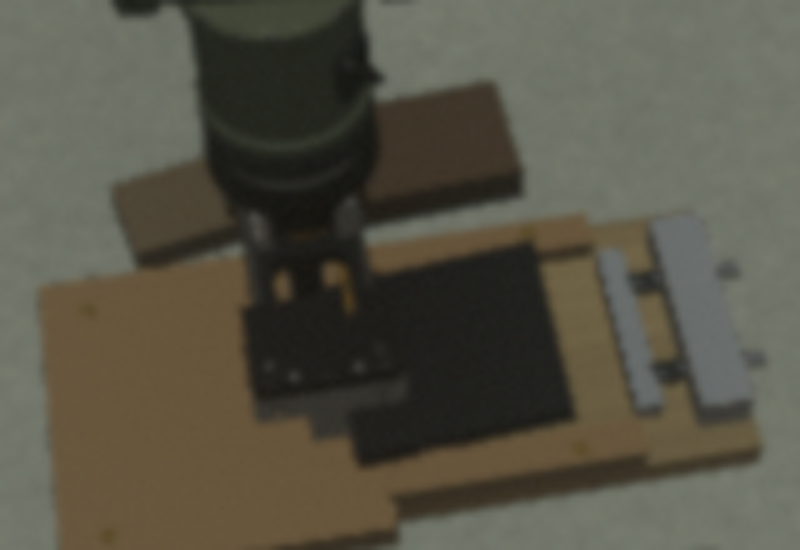

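The scene view shows the hone between the cheeks with its nose edge near (555,330), short of the jaw at (625,330). I'll back off, let it tip, raise the tips and push on.

Emit:
arm_command:
  slide:
    - [-2,0,0]
    - [-3,0,0]
    - [0,0,-3]
    - [0,0,-3]
    - [0,0,-1.5]
    - [0,0,0]
    - [2,0,0]
    - [2,0,0]
    - [2,0,0.2]
    - [2,0,0.2]
    - [2,0,0.2]
    - [2,0,0.2]
    - [2,0,0.2]
  twist: [0,0,0,0,0,0,0,0,0,0,0,0,0]
  jaw: [0.3,0.3,0.3,0.3,0.3,0.3,0.3,0.3,0.3,0.3,0.3,0.3,0.3]

```text
time: 25.45
tool_pos: [516.2, -80.0, 62.5]
tool_rot: [0.785, 0.619, -0.0, -0.0]
contact_force: [-0.1, -3.1, -1.0]
gripper_width: 0.649
grasp_force: 0.9
```

```bash
python3 st.py
```

```text
holder [-36.4  -0.4] z 62.5 F x,y,z [-3.  -0.6 -1. ] t 25.45 grip 0.649
```

Emit:
arm_command:
  slide:
    - [2,0,0.2]
    - [2,0,0.2]
    - [2,0,0.2]
    - [2,0,0.2]
    - [2,0,0.2]
    - [2,0,0.2]
    - [2,0,0.2]
    - [2,0,0.2]
    - [1,0,0.1]
    - [1,0,0.1]
    - [1,0,0]
  twist: [0,0,0,0,0,0,0,0,0,0,0]
  jaw: [0.3,0.3,0.3,0.3,0.3,0.3,0.3,0.3,0.3,0.3,0.3]

```text
time: 26.55
tool_pos: [520.8, -61.5, 60.9]
tool_rot: [0.785, 0.619, -0.0, 0.0]
contact_force: [-1.1, -1.9, -0.2]
gripper_width: 0.648
grasp_force: 0.9
```

```bash
python3 st.py
```

```text
holder [-17.4  -0.5] z 60.9 F x,y,z [-2.1  0.6 -0.2] t 26.55 grip 0.648
```

Emit:
arm_command:
  slide:
    - [1,0,0.1]
    - [1,0,0.1]
    - [1,0,0.1]
    - [0.5,0,0]
    - [0.5,0,0]
  twist: [0,0,0,0,0]
  jaw: [0.3,0.3,0.3,0.3,0.3]

```text
time: 27.05
tool_pos: [521.7, -58.0, 60.6]
tool_rot: [0.785, 0.619, -0.0, 0.0]
contact_force: [-0.5, -3.5, -1.6]
gripper_width: 0.651
grasp_force: 2.0
```

```bash
python3 st.py
```

```text
holder [-13.7  -0.6] z 60.6 F x,y,z [-3.6 -0.4 -1.6] t 27.05 grip 0.651
```

Emit:
arm_command:
  slide:
    - [0.7,0,0]
    - [0.7,0,0]
    - [0.6,0,0]
    - [0,0,0]
  twist: [0,0,0,0]
  jaw: [0.3,0.3,0.3,0.3]

```text
time: 27.45
tool_pos: [521.8, -57.7, 60.7]
tool_rot: [0.785, 0.619, -0.002, 0.001]
contact_force: [-2.6, -7.6, -0.9]
gripper_width: 0.648
grasp_force: 4.2
```

```bash
python3 st.py
```

```text
holder [-13.4  -0.7] z 60.7 F x,y,z [-8.   0.7 -0.9] t 27.45 grip 0.648
```

Emit:
arm_command:
  slide:
    - [0.5,0,0]
    - [0.5,0,0]
    - [0.5,0,0]
    - [0.5,0,0]
    - [0.5,0,0]
    - [0,0,0]
  twist: [0,0,0,0,0,0]
  jaw: [0.3,0.3,0.3,0.3,0.3,0.3]

```text
time: 28.05
tool_pos: [522.2, -56.2, 60.6]
tool_rot: [0.785, 0.619, -0.002, 0.002]
contact_force: [-2.4, -11.2, -1.8]
gripper_width: 0.648
grasp_force: 5.4
```

```bash
python3 st.py
```

```text
holder [-11.8  -0.7] z 60.6 F x,y,z [-11.5  -0.3  -1.8] t 28.05 grip 0.648
```

Emit:
arm_command:
  slide:
    - [0.5,0,0]
    - [0.5,0,0]
    - [0.5,0,0]
    - [0.5,0,0]
    - [0.5,0,0]
    - [0,0,0]
  twist: [0,0,0,0,0,0]
  jaw: [0.3,0.3,0.3,0.3,0.3,0.3]

```text
time: 28.65
tool_pos: [522.7, -54.4, 60.7]
tool_rot: [0.785, 0.619, -0.003, 0.002]
contact_force: [-3.2, -12.8, -1.5]
gripper_width: 0.65
grasp_force: 6.5
```

```bash
python3 st.py
```

```text
holder [-10.1  -0.7] z 60.7 F x,y,z [-13.2   0.1  -1.5] t 28.65 grip 0.65
```

Emit:
arm_command:
  slide:
    - [0.5,0,0]
    - [0.5,0,0]
    - [0.5,0,0]
    - [0.3,0,0]
    - [0,0,0]
  twist: [0,0,0,0,0]
  jaw: [0.3,0.3,0.3,0.3,0.3]

```text
time: 29.15
tool_pos: [523.0, -53.3, 60.7]
tool_rot: [0.785, 0.62, -0.003, 0.002]
contact_force: [-3.5, -13.8, -1.3]
gripper_width: 0.651
grasp_force: 7.3
```

```bash
python3 st.py
```

```text
holder [-8.8 -0.8] z 60.7 F x,y,z [-14.2   0.2  -1.3] t 29.15 grip 0.651
```

Emit:
arm_command:
  slide:
    - [0.3,0,0]
    - [0.2,0,0]
    - [0,0,0.7]
    - [0,0,0.7]
    - [0,0,0.7]
    - [0,0,0.7]
    - [0,0,0]
  twist: [0,0,0,0,0,0,0]
  jaw: [0.3,0.3,0.3,0.3,0.3,0.3,0.3]

```text
time: 29.85
tool_pos: [523.0, -53.3, 57.8]
tool_rot: [0.785, 0.62, -0.004, 0.003]
contact_force: [-3.4, -15.2, -1.6]
gripper_width: 0.654
grasp_force: 8.0
```

```bash
python3 st.py
```

```text
holder [-8.8 -0.8] z 57.8 F x,y,z [-15.5  -0.2  -1.6] t 29.85 grip 0.654
```

Emit:
arm_command:
  slide:
    - [0,0,0.7]
    - [0,0,0.7]
    - [0,0,0.7]
    - [0,0,0.7]
    - [0,0,0.7]
    - [0,0,0.7]
    - [0,0,0]
  twist: [0,0,0,0,0,0,0]
  jaw: [0.3,0.3,0.3,0.3,0.3,0.3,0.3]

```text
time: 30.55
tool_pos: [522.9, -53.7, 53.6]
tool_rot: [0.785, 0.62, -0.004, 0.003]
contact_force: [-4.9, -17.3, -1.3]
gripper_width: 0.65
grasp_force: 8.7
```

```bash
python3 st.py
```

```text
holder [-9.3 -0.8] z 53.6 F x,y,z [-18.    0.7  -1.3] t 30.55 grip 0.65
```

Emit:
arm_command:
  slide:
    - [-0.2,0,0.5]
    - [0,0,0.5]
    - [0,0,0.3]
    - [0,0,0]
  twist: [0,0,0,0]
  jaw: [0.3,0.3,0.3,0.3]

```text
time: 30.95
tool_pos: [522.9, -53.8, 52.5]
tool_rot: [0.785, 0.62, -0.004, 0.003]
contact_force: [-4.9, -16.5, -0.3]
gripper_width: 0.645
grasp_force: 8.7
```

```bash
python3 st.py
```

```text
holder [-9.4 -0.8] z 52.5 F x,y,z [-17.2   0.9  -0.3] t 30.95 grip 0.645
```

Emit:
arm_command:
  slide:
    - [0,0,0.4]
    - [0,0,0.3]
    - [0,0,0]
  twist: [0,0,0]
  jaw: [0.3,0.3,0.3]

```text
time: 31.25
tool_pos: [522.9, -53.8, 52.3]
tool_rot: [0.785, 0.62, -0.004, 0.003]
contact_force: [-6.5, -16.3, 4.3]
gripper_width: 0.651
grasp_force: 8.7
```

```bash
python3 st.py
```

```text
holder [-9.4 -0.8] z 52.3 F x,y,z [-17.4   2.5   4.3] t 31.25 grip 0.651
```

Fz has turned positive, so the tail is down on the floor. I'll release backwards.

Emit:
arm_command:
  slide:
    - [-1,0,0]
    - [-1,0,0]
    - [-1,0,0]
    - [-1.5,0,-0.2]
    - [-2,0,-0.5]
    - [-4,0,-1]
    - [-8,0,-5]
    - [-10,0,-15]
    - [-20,20,-30]
    - [-40,30,-30]
    - [-40,40,-10]
    - [-40,40,0]
    - [-30,30,0]
    - [0,0,0]
  twist: [0,0,0,0,0,0,0,0,0,0,0,0,0,0]
  jaw: [0.3,0.3,0.3,0.3,0.3,0.3,0.3,0.3,0.3,0.3,0.3,0.3,0.3,0.3]

```text
time: 32.65
tool_pos: [624.8, -266.2, 137.9]
tool_rot: [0.787, 0.617, 0.0, 0.002]
contact_force: [0.9, 0.5, -0.0]
gripper_width: 0.653
grasp_force: 0.0
```

```bash
python3 st.py; sed -e "s/top=(293,195,345,240),scene=(190,198,258,255)/top=(248,185,302,240),scene=(248,190,304,245)/; s/hw(-97/hw(56/; s/22,36/18,32/" f2.py > f3.py; python3 f3.py; python3 -c "
from h import *
save('scene','s6.png',(180,180,340,275),5)"
```

```text
holder [-192.1 -149.5] z 137.9 F x,y,z [ 0.7 -0.8 -0. ] t 32.65 grip 0.653
top 1264.0
scene 1475.0
hone [536.13   9.93   1.31] 306.47843137254904 in holder [55.7  1.2] -0.025908875792300057
hone [538.79   9.     1.33] 47.27058823529412 in holder [55.4 -1.6] -0.0008656162785947163
hone [531.4   11.     1.31] 157.2901960784314 in holder [55.6  6.1] -0.029390686390730725
```

View pics/s6.png

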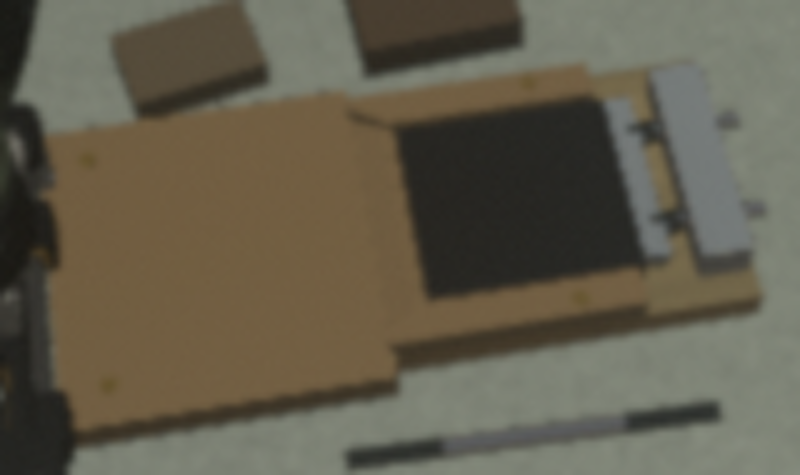

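The scene view shows the hone between lip and jaw: its tail edge runs (398,130)–(428,297) right behind the lip, and the jaw is pushed back. The fit puts its centre at x ≈ 55.6 mm. Handing in.

```bash
python3 -c "
from h import *
print(order.close_job())"
```

```text
the job is handed in; nothing more can be done
None
```

I handed the job in at about 33 s: the chip is in the offcut tray and the hone appears home between jaw and lip, with its centre fitted at x ≈ 55.6 mm (target 56) and no judge's result returned. I did not check its flatness separately, though the tail was felt to reach the floor.

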